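# Wind the studio timer and set it back to the marker

### The arm

A 6-joint arm with a two-finger parallel gripper is mounted at the origin on a cart in front of the work surface, level with it; the furniture and walls round the work are solid. World frame = base frame: x ahead of the robot, y to its left, z up, the work surface at z = 0. Lengths are in mm, angles in degrees, forces in N, time in s.
With the tool pointing down it reaches from about 350 to 850 mm from the base axis. Payload 8.1 kg.
Tool frame: the origin (TCP) lies on the mounting face of the last link; the fingertips stand 173 mm ahead of it and the grasp point (between the pads) lies 155 mm ahead of it; z points along the fingers, y is the direction in which the jaws open and shut (so a half turn about z gives the same grasp; the last joint's range is limited). The gripper opens to 85 mm and grips with 20 to 120 N. Pads are 22 mm wide; open, the fingers measure 114 mm over their backs; the gripper's body (76 mm by 85 mm) begins 54 mm behind the grasp point. The pads swing forward as they close: fully open they stand 13 mm farther back than shut.
Start: joints at [70.737, 7.471, 85.268, -0, 87.261, -4.893], TCP at [148.886, 581.24, 404.692] pointing down, gripper open.
Joint ranges: [-169.43, 169.43], [-51.17, 129.36], [1.28, 143.12], [-76.62, 256.62], [0, 156.53], [-152.29, 152.29]. Speed limits (degrees/s): [136.94, 136.94, 159.86, 180, 180, 180].

### API

Orientations are given as [roll, pitch, yaw] about the fixed x, y, z axes, in that order (R = Rz(yaw) Ry(pitch) Rx(roll)).
In Python, from bench import * gives the robot as it stands.
- The arm moves only by the shell command python3 -m jog 'ROWS' [FORCE]. ROWS is JSON, a list of rows, each an object of numbers: "tx", "ty", "tz": the shift along the tool's x, y, z as a fraction of full scale; "ax", "ay", "az": the turn, a rotation vector about the tool's x, y, z as a fraction of full scale; "hand": the opening, from 0 (shut) to 1 (fully open). A call has 1 to 5 rows; each row is the pose to reach, as a shift and turn from the pose commanded when the call began, along the tool's axes at that moment; what a row does not reach only later rows make up. Full scale, the value 1, is 150 mm for a shift and 45 degrees for a turn. A row lasts 1/12 s, in which the tool goes at most 41.7 mm and 7.16 degrees, less where a joint would pass 70% of its speed; a pose out of reach is approached as far as the arm can. A call with a number of a shift or a turn outside -1 to 1 is refused whole. A call with a gripper value outside its range is refused whole. The fingers move at their own pace and stop on an object; FORCE is the grip in N (left out, the last holds). Time passes only in rows, so rows that repeat a pose let the fingers close. It gives the time, the measured TCP pose, the force and the opening at its end, in the units of the state.
- sense(): the state, without advancing time (a new reading comes with each control period).
- snapshot(name): name is "scene" or "side" or "wrist"; returns a dict with "pixels" (420x560x3 uint8, red, green, blue), "z_map" (420x560 float32, mm along the optical axis (not along the pixel's ray), 0 where there is no reading), "intrinsics" (3x3 intrinsics, pixels), "R" (3x3) and "t" (3): a world point X has camera coordinates R X + t. Camera axes: x right, y down, z forward; pixel columns grow to the right and rows downward; lengths in mm; the calibration is good to about 2 mm. A picture is of the moment at which its call begins.
- hand_in(): hands the job in, once; it reports no verdict.
The state is a dict: "time": time; "joint_pos": joint angles; "qd": joint speeds; "joint_efforts": joint torques, N m; "tool_pos": TCP position; "tcp_rot": TCP orientation; "ft_force": force on the tool from outside, world axes, zero at the start; "wrist_torque": the same for the moment, N m; "finger_gap": finger opening in mm.
Only numpy, scipy, OpenCV 4.12 (cv2) and the standard library are available. Lean on these libraries where they do the work, as an engineer would, in place of code of your own. Each camera call takes 0.05 s, during which the arm holds its last target.

### The job

Wind the round countertop timer: turn its knob clockwise until it meets its end stop, then turn it back anticlockwise until the knob's pointer stands at the steel marker clip, and let go. The timer is light and its knob is stiff, so keep pressing it down, firmly but gently (around 14 N, never as much as 25 N), while you turn, so that the case neither spins nor shifts on the table; leave the clip and everything else where they are.

Things in the scene. Friction and masses are not known exactly. Their poses are not given: they have to be found in the camera images.
- timer_top (a point): Centre of the flat top of the timer's case, on the knob's axis. The timer: a loose round white case, 112 mm across, 46 mm high, about 0.25 kg, on six small rubber feet (ring of 34 mm radius). Its z points up, its -x to the case's front. It stands right or left of the banding wheel. Knob friction is 0.13 N m: unpressed, the case slips at half that; 9 N or more on the knob holds it.
- timer_front (a point): Point on the rim of the case at its front, 56 mm from the axis, at the height of the case's top; it shows whether the case has turned or shifted.
- knob_grip (a point): On the knob's axis at mid-height of its bar grip, 19 mm above the case's top. Knob: a grey disc (skirt) 74 mm across, its top 6 mm above the case's top, carrying an upright black bar along this frame's x: 16 mm thick, 52 mm long, top 13 mm above this point, nose toward -x. Disc and bar turn as one, so fingertips astride the bar can press down on the disc while turning.
- pointer (a point): Tip of the knob's white pointer line, on the skirt's rim 36 mm from the axis, toward the knob's -x.
- marker_line (a point): The place where the pointer tip has to stand: on the skirt's rim, 36 mm from the axis, right in front of the marker clip. The clip is a steel piece 4 to 9 mm wide gripping the rim of the case, 43 to 59 mm from the axis, rising 7 mm above the case's top; it sits stiffly and belongs where it is.
- knob (a joint): Angle of the knob in the case, rad, growing clockwise seen from above; at 0 the pointer points to the case's front (its -x). It turns against even friction, without detents, and stays where it is left. The end stop lies at about 1.2, at the clockwise end of the printed scale of black ticks; there the knob stops short, and turning on drags the whole case round with it.
- marker (a joint): Angle of the marker clip on the case, rad, counted as the knob's: the pointer is at the clip when joint knob equals it.

How it is judged (in metres and radians):
On the way, in this order (a step that is already met when the one before it is completed fails the run):
1. the knob is wound clockwise to its end stop (value of joint knob above 1.12 rad), for 0.1 s.
2. the knob is turned back until its pointer stands at the marker clip (horizontal distance between pointer and marker_line below 0.0045 m), for 0.2 s.
At the end, for the whole second after the job is handed in: After having been wound to the stop, the knob's pointer tip stands within 4.5 mm (0.125 rad) of the marker clip's line, the timer stands flat on the table, its centre and front within 8 mm of where they were, and the robot has let go (horizontal distance between pointer and marker_line below 0.0045 m and distance of each of timer_front, timer_top from where it was at the start of the episode below 0.008 m and angle between timer_top's own z axis and vertical below 0.03 rad and contact force between the fingers and timer below 0.1 N); the robot touches nothing.
It fails at once if the timer's case spun or shifted by 8 mm or more (distance of any of timer_front, timer_top from where it was at the start of the episode above 0.008 m).
It fails at once if the marker clip was pushed from its place (distance of marker_line from where it was at the start of the episode above 0.009 m).
It fails at once if the timer was pressed against the table with more than 28 N, its weight included (contact force between timer and work_table above 28 N).
It fails at once if a bystander was knocked from its place (distance of any of slip_jar, masking_tape, loop_tool_a, scissors, rib_wood, tub_red from where it was at the start of the episode above 0.02 m).
It also fails if it takes over 69 s, if anything falls off the work surface, if the arm or the gripper's body presses on something with over 40 N, if the wrist force passes 120 N, or if a joint passes its speed limit or range.

## Working session

There is one attempt and no reset: what is moved stays moved. The work goes in short steps, Python scripts to look and compute and a shell command to move; the robot and the scene stay as the last step left them, time stands still between calls to the robot, and variables do not carry over. Pictures are saved under pics/ and viewed, and the job is handed in when it is done.

```bash
mkdir -p pics; ls; python3 - <<'E'
from bench import *
import cv2, numpy as np
s=sense(); print(s)
for n in ["scene","side","wrist"]:
    d=snapshot(n); np.savez(f"pics/{n}0.npz",**{k:np.array(v) for k,v in d.items()})
    cv2.imwrite(f"pics/{n}0.png",cv2.cvtColor(d["pixels"],cv2.COLOR_RGB2BGR))
    print(n,-np.array(d["R"]).T@np.array(d["t"]))
E
```

```text
pics
{'time': 0.0, 'joint_pos': array([ 7.07365765e+01,  7.51474892e+00,  8.53297295e+01,  8.27794259e-04,
        8.72611556e+01, -4.89290939e+00]), 'qd': array([-0.05507532,  0.03824303,  0.03432992,  0.00048997, -0.06714655,
       -0.09657019]), 'joint_efforts': array([-1.84949422e-03, -5.69385910e+01, -5.00548232e+01, -4.96302473e-04,
        1.50071742e-02,  1.51762421e-06]), 'tool_pos': array([148.81262932, 581.01474713, 403.64356334]), 'tcp_rot': array([-1.79894821e+02, -9.83366202e-03,  1.65629437e+02]), 'ft_force': array([ 0.07264077, -0.02535561,  0.1395465 ]), 'wrist_torque': array([-0.06302939,  0.03682492, -0.02444999]), 'finger_gap': 85.17708824687757}
scene [ 200.13398665 -362.01225792  766.28113317]
side [ 197.40061469  563.87782265 1025.79071205]
wrist [ 83.39808196 598.61396893 372.91639057]
```

View pics/scene0.png

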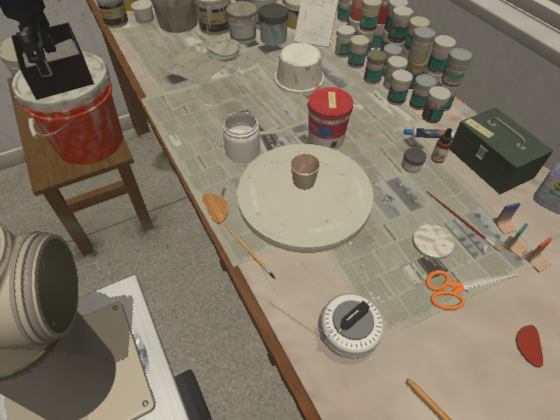

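View pics/side0.png

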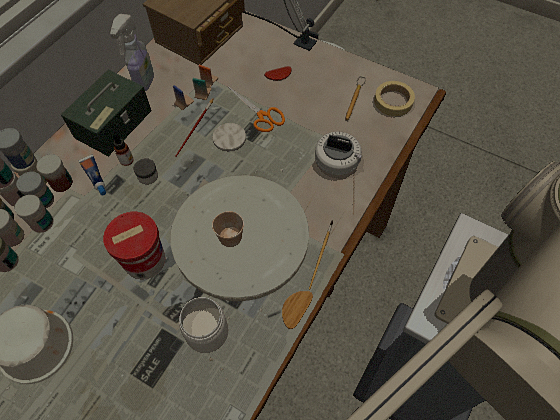

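View pics/wrist0.png

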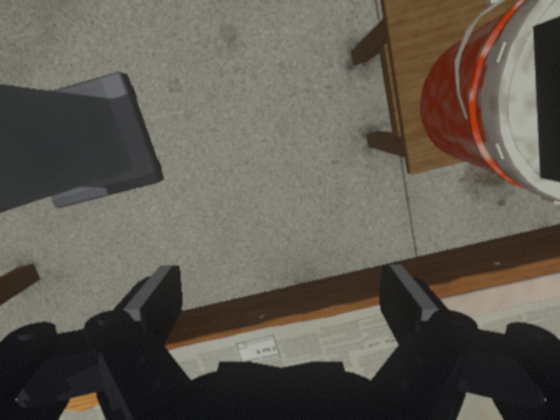

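The scene camera shows the timer at (352,325), bar along roughly (342,325)–(367,305); in the side view it is at (338,153). Now localise it.

```bash
cat > h.py <<'E'
import numpy as np, cv2
def cloud(d):
    z=np.array(d["z_map"]).astype(float);K=np.array(d["intrinsics"]);R=np.array(d["R"]);t=np.array(d["t"])
    v,u=np.mgrid[:z.shape[0],:z.shape[1]]
    P=np.stack([(u-K[0,2])/K[0,0]*z,(v-K[1,2])/K[1,1]*z,z],-1)
    W=(P-t)@R; W[z==0]=np.nan
    return W
def proj(d,X):
    K=np.array(d["intrinsics"]);c=np.atleast_2d(X)@np.array(d["R"]).T+np.array(d["t"]);p=c@K.T
    return p[:,:2]/p[:,2:]
def rect(d,zp,c,half=70,px=8):
    # top view of plane z=zp; x up in image, y left
    n=int(2*half*px/2)
    n=560
    g=np.linspace(half,-half,n)
    X=np.stack(np.broadcast_arrays(c[0]+g[:,None],c[1]+g[None,:],zp),-1).reshape(-1,3).astype(float)
    p=proj(d,X).reshape(n,n,2).astype(np.float32)
    return cv2.cvtColor(cv2.remap(np.array(d["pixels"]),p[...,0],p[...,1],cv2.INTER_CUBIC),cv2.COLOR_RGB2BGR)
E
python3 - <<'E'
from h import *
from scipy.optimize import least_squares
for n,(u,v) in dict(scene=(352,325),side=(338,153)).items():
    d=np.load(f"pics/{n}0.npz"); W=cloud(d)
    sub=W[v-55:v+55,u-55:u+55].reshape(-1,3); sub=sub[np.isfinite(sub[:,0])]
    hist=np.histogram(sub[:,2],bins=np.arange(-4,90,4)); print(n,hist[0])
    top=sub[(sub[:,2]>41)&(sub[:,2]<56)]
    print(top.min(0),top.max(0),len(top))
    c=(top.min(0)+top.max(0))/2
    # outer boundary: per angle max radius
    for it in range(5):
        a=np.arctan2(top[:,1]-c[1],top[:,0]-c[0]); r=np.hypot(top[:,1]-c[1],top[:,0]-c[0])
        b=(a*18/np.pi).astype(int); E=[top[b==k][np.argmax(r[b==k])] for k in set(b)]
        E=np.array(E); s=least_squares(lambda q:np.hypot(E[:,0]-q[0],E[:,1]-q[1])-q[2],[c[0],c[1],56],loss='soft_l1'); c=s.x
    print("circ",s.x)
    bar=sub[sub[:,2]>66]; m=bar[:,:2].mean(0); w,V=np.linalg.eigh(np.cov((bar[:,:2]-m).T)); print("bar",m,bar[:,2].max(),np.degrees(np.arctan2(V[1,1],V[0,1])),len(bar))
    im=rect(d,50,c[:2]); cv2.imwrite(f"pics/rect_{n}.png",im)
E
```

```text
scene [4606 3922  248   20   27   44   70   43   46   56  103  400 1084  634
  343   26   21   20   30   55  228    4    0]
[ 409.07812786 -199.3021247    41.00810381] [522.72003356 -90.42074809  55.63997624] 2407
circ [ 467.68518634 -144.99968239   54.52338118]
bar [ 466.84045616 -146.00272631] 81.62042471468179 -168.45245632982852 328
side [4117 4856  501  108   84   58   93   90   44   63  245  218  458  259
  162   36   23   26   35   39   90   17    0]
[ 410.29908102 -198.02269417   41.02004286] [522.47279306  58.09600723  55.9675131 ] 1052
circ [483.48076577 -71.15113699 113.71539576]
bar [ 468.91120835 -142.70415845] 82.84397403864952 -168.19916374203052 194
```

```bash
python3 - <<'E'
from h import *
ims=[rect(np.load(f"pics/{n}0.npz"),z,(467.5,-144.5)) for n in("scene","side") for z in (49,)]
cv2.imwrite("pics/rect.png",cv2.resize(np.hstack(ims),(800,400)))
for n in("scene","side"):
    d=np.load(f"pics/{n}0.npz")
    u,v=proj(d,[467.5,-144.5,49])[0].astype(int)
    c=d["pixels"][v-45:v+45,u-45:u+45,::-1]
    cv2.imwrite(f"pics/crop_{n}.png",cv2.resize(c,(540,540),interpolation=cv2.INTER_CUBIC)); print(u,v)
E
```

```text
352 319
338 147
```

View pics/rect.png

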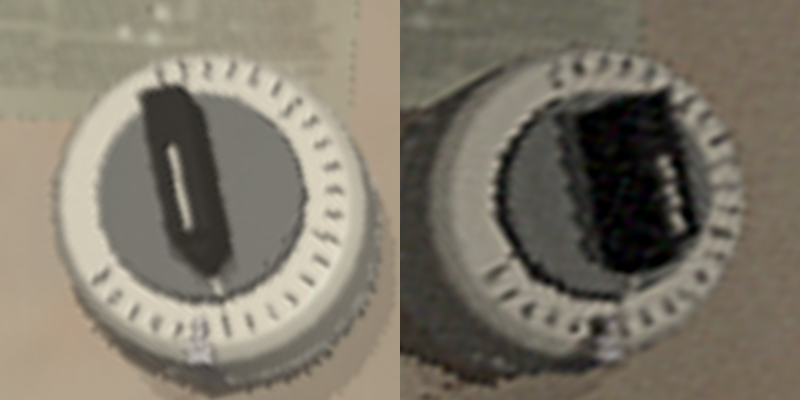

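View pics/crop_scene.png

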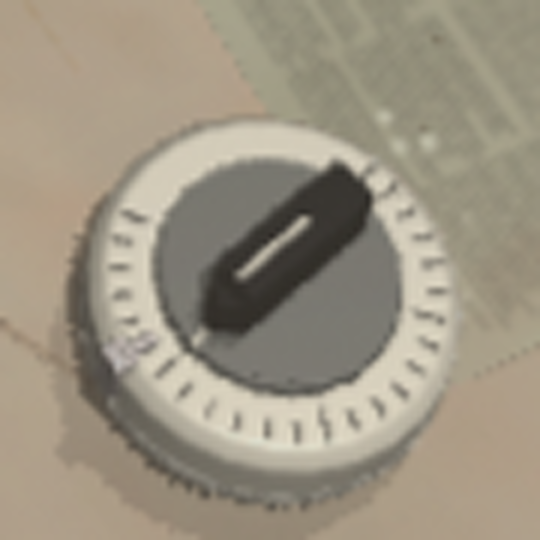

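The clip is at about φ≈+1–2° clockwise from −x, the pointer at about −11°, and the end of the tick scale is to the left (clockwise) in the top view. Moving above the timer with the wrist camera on the pointer side.

```bash
python3 -m jog '[{"tx":-1,"ty":-1,"hand":1},{"tx":-1,"ty":-1},{"tx":-1,"ty":-1},{"tx":-1,"ty":-1},{"tx":-1,"ty":-1}]' 20
```

```text
invalid input at $[0]: expected keys tx, ty, tz, ax, ay, az, hand
```

```bash
python3 -m jog '[{"tx":-1,"ty":-1,"tz":0,"ax":0,"ay":0,"az":0,"hand":1},{"tx":-1,"ty":-1,"tz":0,"ax":0,"ay":0,"az":0,"hand":1},{"tx":-1,"ty":-1,"tz":0,"ax":0,"ay":0,"az":0,"hand":1},{"tx":-1,"ty":-1,"tz":0,"ax":0,"ay":0,"az":0,"hand":1},{"tx":-1,"ty":-1,"tz":0,"ax":0,"ay":0,"az":0,"hand":1}]' 20
```

```text
time: 0.57
tool_pos: [255.3, 400.3, 404.2]
tcp_rot: [-180.0, -0.0, 165.7]
ft_force: [1.8, 0.5, -0.1]
finger_gap: 85.7
```

```bash
python3 -m jog '[{"tx":-1,"ty":-1,"tz":0,"ax":0,"ay":0,"az":0,"hand":1},{"tx":-1,"ty":-1,"tz":0,"ax":0,"ay":0,"az":0,"hand":1},{"tx":-1,"ty":-1,"tz":0,"ax":0,"ay":0,"az":0,"hand":1},{"tx":-1,"ty":-1,"tz":0,"ax":0,"ay":0,"az":0,"hand":1},{"tx":-1,"ty":-1,"tz":0,"ax":0,"ay":0,"az":0,"hand":1}]' 20
```

```text
time: 0.98
tool_pos: [361.5, 220.8, 404.7]
tcp_rot: [180.0, 0.0, 165.6]
ft_force: [1.0, 0.1, 0.2]
finger_gap: 85.4
```

```bash
python3 -m jog '[{"tx":-1,"ty":-1,"tz":0,"ax":0,"ay":0,"az":0,"hand":1},{"tx":-1,"ty":-1,"tz":0,"ax":0,"ay":0,"az":0,"hand":1},{"tx":-1,"ty":-1,"tz":0,"ax":0,"ay":0,"az":0,"hand":1},{"tx":-1,"ty":-1,"tz":0,"ax":0,"ay":0,"az":0,"hand":1},{"tx":-1,"ty":-1,"tz":0,"ax":0,"ay":0,"az":0,"hand":1}]' 20
```

```text
time: 1.4
tool_pos: [467.8, 41.3, 404.7]
tcp_rot: [180.0, 0.0, 165.6]
ft_force: [0.5, 0.5, 0.2]
finger_gap: 85.4
```

```bash
python3 -m jog '[{"tx":-0.31,"ty":-1,"tz":0,"ax":0,"ay":0,"az":-0.5,"hand":1},{"tx":-0.31,"ty":-1,"tz":0,"ax":0,"ay":0,"az":-0.58,"hand":1},{"tx":-0.31,"ty":-1,"tz":0,"ax":0,"ay":0,"az":-0.58,"hand":1},{"tx":-0.31,"ty":-1,"tz":0,"ax":0,"ay":0,"az":-0.58,"hand":1},{"tx":-0.31,"ty":-1,"tz":0,"ax":0,"ay":0,"az":-0.58,"hand":1}]' 20; python3 - <<'E'
from bench import *
import cv2, numpy as np
s=sense(); print(s["tool_pos"],s["tcp_rot"],s["joint_pos"])
for n in ["scene","wrist"]:
    d=snapshot(n); np.savez(f"pics/{n}1.npz",**{k:np.array(v) for k,v in d.items()})
    cv2.imwrite(f"pics/{n}1.png",cv2.cvtColor(d["pixels"],cv2.COLOR_RGB2BGR))
E
```

```text
time: 1.82
tool_pos: [474.8, -117.4, 404.4]
tcp_rot: [-179.9, -0.0, -168.0]
ft_force: [-0.5, -0.2, 0.0]
finger_gap: 85.2
[ 474.78632569 -117.39030576  404.37734593] [-1.79918779e+02 -4.99326289e-02 -1.67992971e+02] [-1.98593219e+01 -9.94228449e+00  1.02463061e+02 -9.54330066e-02
  8.74787545e+01 -1.21862188e+02]
```

View pics/wrist1.png

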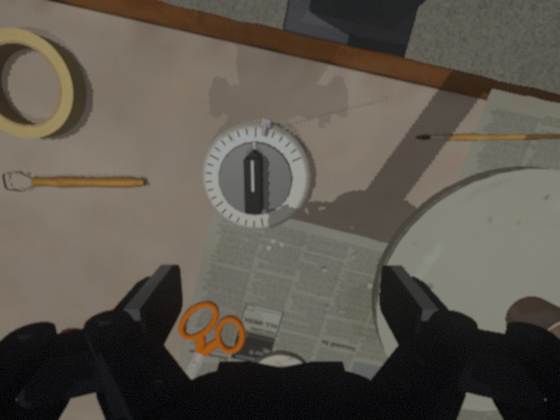

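The wrist view shows the timer at (256,177), the bar nose up at (254,152), and the clip at (265,126). Measuring precisely.

```bash
python3 - <<'E'
from h import *
from scipy.optimize import least_squares
d=np.load("pics/wrist1.npz"); W=cloud(d)
m=np.zeros(W.shape[:2],bool); m[115:240,195:320]=1
sub=W[m&np.isfinite(W[...,0])]
table=sub[sub[:,2]<12]; print("table z",np.median(table[:,2]))
top=sub[(sub[:,2]>36)]
print(top.min(0),top.max(0),np.percentile(top[:,2],[5,25,50,75,90,99]))
c=(top.min(0)+top.max(0))[:2]/2
for it in range(8):
    a=np.arctan2(top[:,1]-c[1],top[:,0]-c[0]); r=np.hypot(top[:,1]-c[1],top[:,0]-c[0])
    b=(a*18/np.pi).astype(int); E=np.array([top[b==k][np.argmax(r[b==k])] for k in set(b)])
    s=least_squares(lambda q:np.hypot(E[:,0]-q[0],E[:,1]-q[1])-q[2],[c[0],c[1],56],loss='soft_l1'); c=s.x[:2]
print("circ",s.x)
bar=sub[sub[:,2]>70]; mm=bar[:,:2].mean(0); w,V=np.linalg.eigh(np.cov((bar[:,:2]-mm).T)); print("bar",mm,bar[:,2].max(),np.degrees(np.arctan2(V[1,1],V[0,1])),len(bar))
cv2.imwrite("pics/rw.png",rect(d,50,c)); 
cv2.imwrite("pics/rs.png",rect(np.load("pics/scene1.npz"),50,c)); 
E
```

```text
table z 0.28490235236815215
[ 409.43365204 -200.35466769   36.58218104] [524.00600269 -89.46577163  80.46725058] [42.35998839 45.58029136 46.94092133 52.191103   76.3758329  78.85405818]
circ [ 468.03782854 -145.05598779   55.58812435]
bar [ 467.42228369 -144.93633661] 80.46725057609254 -168.59602720276715 1070
```

View pics/rw.png

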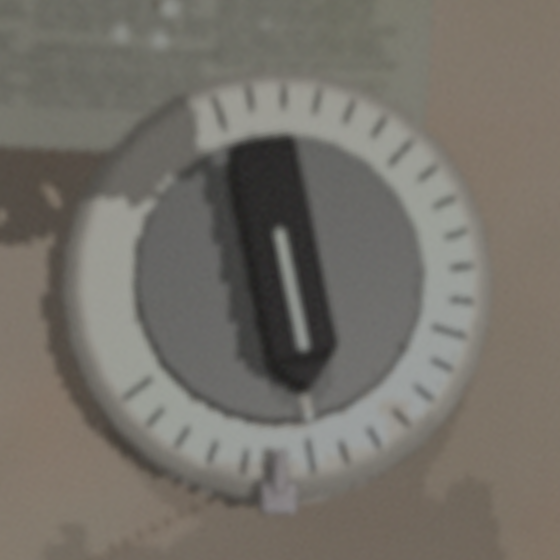

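Timer axis ≈(467.8,−145), bar yaw −168.6°. In the top view the pointer is at (308,412), the clip at (279,485) and the scale's end tick at (135,390). So the clip is 12° clockwise of the pointer and the stop about 65° clockwise. Descending with half-closed fingers.

```bash
python3 -m jog '[{"tx":0.083,"ty":-0.17,"tz":0.2,"ax":0,"ay":0,"az":0.013,"hand":0.45},{"tx":0.083,"ty":-0.17,"tz":0.4,"ax":0,"ay":0,"az":0.013,"hand":0.45},{"tx":0.083,"ty":-0.17,"tz":0.6,"ax":0,"ay":0,"az":0.013,"hand":0.45},{"tx":0.083,"ty":-0.17,"tz":0.8,"ax":0,"ay":0,"az":0.013,"hand":0.45},{"tx":0.083,"ty":-0.17,"tz":0.9,"ax":0,"ay":0,"az":0.013,"hand":0.45}]' 20; python3 - <<'E'
from bench import *
import cv2, numpy as np
s=sense(); print(s["tool_pos"],s["tcp_rot"],s["finger_gap"])
d=snapshot("wrist"); cv2.imwrite(f"pics/wrist2.png",cv2.cvtColor(d["pixels"],cv2.COLOR_RGB2BGR))
np.savez(f"pics/wrist2.npz",**{k:np.array(v) for k,v in d.items()})
E
```

```text
time: 2.33
tool_pos: [466.7, -139.2, 265.6]
tcp_rot: [179.8, -0.2, -168.9]
ft_force: [0.3, 0.5, -0.7]
finger_gap: 38.3
[ 466.65137355 -139.23286437  265.55846972] [ 179.81126157   -0.23351209 -168.90246388] 38.29876128049732
```

View pics/wrist2.png

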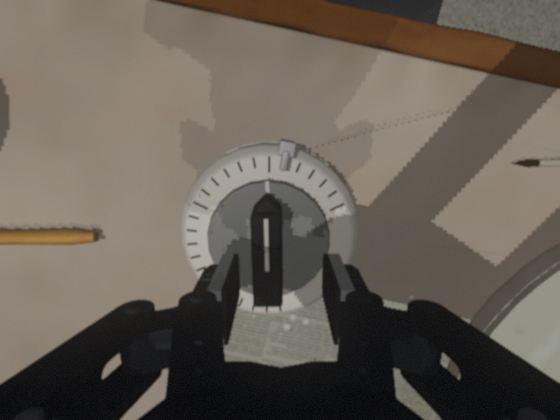

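```bash
python3 - <<'E'
from bench import *
from h import *
s=sense(); print(s["tool_pos"],s["tcp_rot"],s["finger_gap"])
d=np.load("pics/wrist2.npz"); W=cloud(d)
m=np.zeros(W.shape[:2],bool); m[150:310,245:295]=1
sub=W[m&np.isfinite(W[...,0])];bar=sub[(sub[:,2]>70)&(sub[:,2]<86)&(np.hypot(sub[:,0]-467.5,sub[:,1]+145)<32)]
mm=bar[:,:2].mean(0); w,V=np.linalg.eigh(np.cov((bar[:,:2]-mm).T)); print("bar",mm,np.median(bar[:,2]),np.degrees(np.arctan2(V[1,1],V[0,1])),len(bar))
for n,u,v,z in (("ptr base",267,192,52),("ptr tip",266.5,181,52),("clip",286,157,53),("clip2",288,143,53)):
    # intersect plane
    K,R,t=d["intrinsics"],d["R"],d["t"]; r=R.T@np.linalg.inv(K)@[u,v,1]; o=-R.T@t; X=o+r*(z-o[2])/r[2]
    D=X-[467.8,-145,0]; print(n,X.round(1),np.hypot(*D[:2]).round(1),np.degrees(np.arctan2(D[1],D[0])).round(1))
E
```

```text
[ 465.90161869 -138.88211211  263.54639252] [ 179.70879393   -0.39145923 -168.88997092] 38.22665191436728
bar [ 466.60968336 -145.22831926] 77.79017860355633 -168.13121345796057 3124
ptr base [ 439. -151.   52.] 29.4 -168.1
ptr tip [ 432.9 -152.5   52. ] 35.7 -167.9
clip [ 417.7 -144.5   53. ] 50.1 179.4
clip2 [ 410.2 -144.9   53. ] 57.6 179.9
```

```bash
python3 -m jog '[{"tx":0,"ty":-0.042,"tz":0,"ax":0,"ay":0,"az":-0.015,"hand":0.45},{"tx":0,"ty":-0.042,"tz":0,"ax":0,"ay":0,"az":-0.015,"hand":0.45},{"tx":0,"ty":-0.042,"tz":0,"ax":0,"ay":0,"az":-0.015,"hand":0.45},{"tx":0,"ty":-0.042,"tz":0,"ax":0,"ay":0,"az":-0.015,"hand":0.45}]' 20
```

```text
time: 2.72
tool_pos: [470.2, -147.3, 271.7]
tcp_rot: [-179.9, 0.2, -168.2]
ft_force: [-0.2, 0.2, -0.5]
finger_gap: 38.3
```

```bash
python3 -m jog '[{"tx":0,"ty":0,"tz":0,"ax":0,"ay":0,"az":0,"hand":0.45},{"tx":0,"ty":0,"tz":0,"ax":0,"ay":0,"az":0,"hand":0.45},{"tx":0,"ty":0,"tz":0,"ax":0,"ay":0,"az":0,"hand":0.45}]' 20
```

```text
time: 2.97
tool_pos: [469.5, -147.1, 270.3]
tcp_rot: [-180.0, 0.0, -168.2]
ft_force: [-0.2, -0.1, -0.8]
finger_gap: 38.3
```

```bash
python3 -m jog '[{"tx":0.01,"ty":0.016,"tz":0.06,"ax":0,"ay":0,"az":0,"hand":0.45},{"tx":0.01,"ty":0.016,"tz":0.12,"ax":0,"ay":0,"az":0,"hand":0.45},{"tx":0.01,"ty":0.016,"tz":0.18,"ax":0,"ay":0,"az":0,"hand":0.45},{"tx":0.01,"ty":0.016,"tz":0.215,"ax":0,"ay":0,"az":0,"hand":0.45},{"tx":0.01,"ty":0.016,"tz":0.225,"ax":0,"ay":0,"az":0,"hand":0.45}]' 20
python3 -m jog '[{"tx":0,"ty":0,"tz":0,"ax":0,"ay":0,"az":0,"hand":0.45},{"tx":0,"ty":0,"tz":0,"ax":0,"ay":0,"az":0,"hand":0.45},{"tx":0,"ty":0,"tz":0,"ax":0,"ay":0,"az":0,"hand":0.45},{"tx":0,"ty":0,"tz":0,"ax":0,"ay":0,"az":0,"hand":0.45}]'; python3 - <<'E'
from bench import *
import cv2, numpy as np
s=sense(); print(s["tool_pos"],s["tcp_rot"],s["finger_gap"])
d=snapshot("wrist"); cv2.imwrite(f"pics/wrist3.png",cv2.cvtColor(d["pixels"],cv2.COLOR_RGB2BGR))
d=snapshot("scene"); cv2.imwrite(f"pics/scene3.png",cv2.resize(cv2.cvtColor(d["pixels"],cv2.COLOR_RGB2BGR)[200:400,250:450],(600,600)))
E
```

```text
time: 3.38
tool_pos: [466.5, -144.7, 233.8]
tcp_rot: [179.9, -0.2, -168.2]
ft_force: [-0.0, 0.7, -0.2]
finger_gap: 38.3
time: 3.72
tool_pos: [467.7, -145.2, 236.4]
tcp_rot: [-180.0, 0.0, -168.2]
ft_force: [-0.5, -0.3, 0.0]
finger_gap: 38.4
[ 467.66211689 -145.173402    236.44521462] [-1.79969486e+02  4.26760952e-02 -1.68181293e+02] 38.441547791610596
```

View pics/wrist3.png

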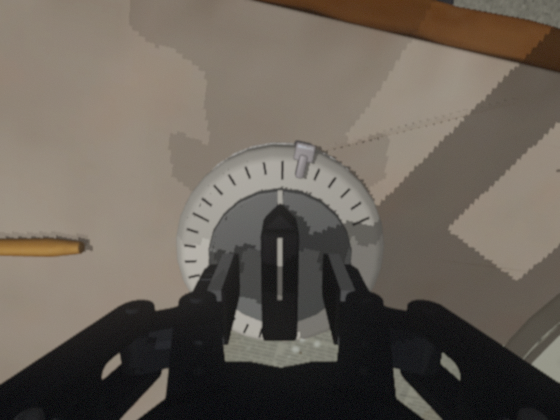

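View pics/scene3.png

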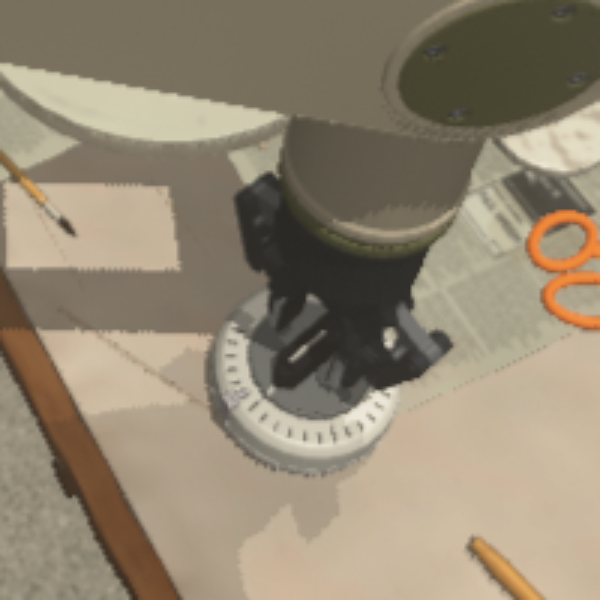

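Bar is centred between the fingers (x≈280). Narrowing the fingers and lowering until just above the disc.

```bash
python3 -m jog '[{"tx":0,"ty":0,"tz":0.01,"ax":0,"ay":0,"az":0,"hand":0.27},{"tx":0,"ty":0,"tz":0.02,"ax":0,"ay":0,"az":0,"hand":0.27},{"tx":0,"ty":0,"tz":0.03,"ax":0,"ay":0,"az":0,"hand":0.27},{"tx":0,"ty":0,"tz":0.035,"ax":0,"ay":0,"az":0,"hand":0.27},{"tx":0,"ty":0,"tz":0.035,"ax":0,"ay":0,"az":0,"hand":0.27}]' 20
python3 -m jog '[{"tx":0,"ty":0,"tz":0,"ax":0,"ay":0,"az":0,"hand":0.1},{"tx":0,"ty":0,"tz":0,"ax":0,"ay":0,"az":0,"hand":0.1},{"tx":0,"ty":0,"tz":0,"ax":0,"ay":0,"az":0,"hand":0.1},{"tx":0,"ty":0,"tz":0,"ax":0,"ay":0,"az":0,"hand":0.1}]' 20
```

```text
time: 4.23
tool_pos: [467.2, -145.0, 230.3]
tcp_rot: [180.0, -0.0, -168.2]
ft_force: [0.8, -0.8, 0.8]
finger_gap: 23.1
time: 4.57
tool_pos: [467.3, -145.0, 230.5]
tcp_rot: [180.0, -0.0, -168.2]
ft_force: [-0.2, -1.2, -2.0]
finger_gap: 15.1
```

```bash
python3 -m jog '[{"tx":0,"ty":0,"tz":0.007,"ax":0,"ay":0,"az":0,"hand":0.1},{"tx":0,"ty":0,"tz":0.013,"ax":0,"ay":0,"az":0,"hand":0.1},{"tx":0,"ty":0,"tz":0.013,"ax":0,"ay":0,"az":0,"hand":0.1}]' 20
```

```text
time: 4.82
tool_pos: [467.6, -145.3, 230.2]
tcp_rot: [-180.0, -0.0, -168.2]
ft_force: [-6.5, 0.7, 14.3]
finger_gap: 15.7
```

```bash
python3 -m jog '[{"tx":0,"ty":0,"tz":0,"ax":0,"ay":0,"az":0,"hand":0.1},{"tx":0,"ty":0,"tz":0,"ax":0,"ay":0,"az":0,"hand":0.1},{"tx":0,"ty":0,"tz":0,"ax":0,"ay":0,"az":0,"hand":0.1}]' 20
```

```text
time: 5.07
tool_pos: [467.5, -145.2, 230.2]
tcp_rot: [-180.0, -0.0, -168.2]
ft_force: [-7.9, 1.7, 13.0]
finger_gap: 15.3
```

```bash
python3 -m jog '[{"tx":0.007,"ty":0,"tz":0,"ax":0,"ay":0,"az":0,"hand":0.1},{"tx":0.007,"ty":0,"tz":0,"ax":0,"ay":0,"az":0,"hand":0.1},{"tx":0.007,"ty":0,"tz":0,"ax":0,"ay":0,"az":0,"hand":0.1}]' 20
```

```text
time: 5.32
tool_pos: [467.1, -145.3, 230.2]
tcp_rot: [-180.0, 0.1, -168.2]
ft_force: [-2.2, 1.8, 8.6]
finger_gap: 15.7
```

```bash
python3 -m jog '[{"tx":0.004,"ty":0,"tz":0.005,"ax":0,"ay":0,"az":0,"hand":0.1},{"tx":0.008,"ty":0,"tz":0.01,"ax":0,"ay":0,"az":0,"hand":0.1},{"tx":0.008,"ty":0,"tz":0.01,"ax":0,"ay":0,"az":0,"hand":0.1},{"tx":0.008,"ty":0,"tz":0.01,"ax":0,"ay":0,"az":0,"hand":0.1}]' 20
```

```text
time: 5.65
tool_pos: [466.7, -145.4, 230.2]
tcp_rot: [-179.9, 0.2, -168.2]
ft_force: [-2.6, 6.0, 17.7]
finger_gap: 15.4
```

```bash
python3 -m jog '[{"tx":0,"ty":0,"tz":0,"ax":0,"ay":0,"az":0,"hand":0.1},{"tx":0,"ty":0,"tz":0,"ax":0,"ay":0,"az":0,"hand":0.1}]' 20; python3 -m jog '[{"tx":0,"ty":0,"tz":0,"ax":0,"ay":0,"az":0,"hand":0.1}]'; python3 -c "
from bench import *
s=sense();print(s['ft_force'],s['wrist_torque'])"
```

```text
time: 5.82
tool_pos: [466.7, -145.4, 230.1]
tcp_rot: [-179.9, 0.2, -168.2]
ft_force: [-2.8, 6.2, 18.2]
finger_gap: 15.1
time: 5.9
tool_pos: [466.7, -145.4, 230.1]
tcp_rot: [-179.9, 0.2, -168.2]
ft_force: [-2.8, 5.1, 18.5]
finger_gap: 15.4
[-2.75207768  5.07325107 18.47367932] [ 1.17414321  0.63839746 -0.03292692]
```

```bash
python3 -m jog '[{"tx":0,"ty":0.003,"tz":-0.002,"ax":0,"ay":0,"az":0,"hand":0.1},{"tx":0,"ty":0.003,"tz":-0.002,"ax":0,"ay":0,"az":0.05,"hand":0.1},{"tx":0,"ty":0.003,"tz":-0.002,"ax":0,"ay":0,"az":0.1,"hand":0.1},{"tx":0,"ty":0.003,"tz":-0.002,"ax":0,"ay":0,"az":0.15,"hand":0.1},{"tx":0,"ty":0.003,"tz":-0.002,"ax":0,"ay":0,"az":0.15,"hand":0.1}]' 20; python3 - <<'E'
from bench import *
import cv2
s=sense();print(s['ft_force'],s['wrist_torque'])
d=snapshot("wrist"); cv2.imwrite(f"pics/wrist4.png",cv2.cvtColor(d["pixels"],cv2.COLOR_RGB2BGR))
E
```

```text
time: 6.32
tool_pos: [466.6, -145.2, 230.2]
tcp_rot: [-179.9, 0.3, -175.1]
ft_force: [-1.5, 3.0, 14.8]
finger_gap: 15.4
[-1.53465915  3.04965559 14.78053644] [ 0.69756428  0.31109037 -0.10432076]
```

View pics/wrist4.png

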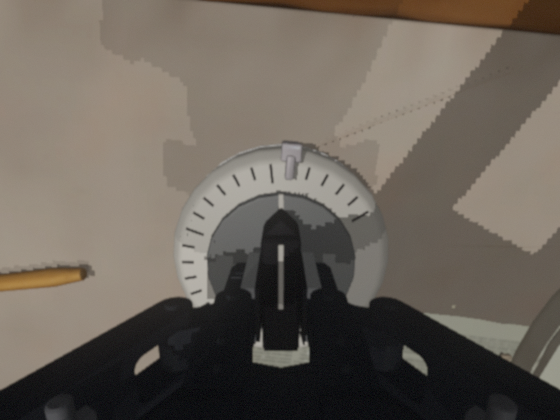

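Knob turns with the tool; the pointer (281,200) is nearing the clip (291,165), press 14.8 N. Continuing clockwise.

```bash
python3 -m jog '[{"tx":0,"ty":0,"tz":0,"ax":0,"ay":0,"az":0.07,"hand":0.1},{"tx":0,"ty":0,"tz":0,"ax":0,"ay":0,"az":0.14,"hand":0.1},{"tx":0,"ty":0,"tz":0,"ax":0,"ay":0,"az":0.21,"hand":0.1},{"tx":0,"ty":0,"tz":0,"ax":0,"ay":0,"az":0.28,"hand":0.1},{"tx":0,"ty":0,"tz":0,"ax":0,"ay":0,"az":0.35,"hand":0.1}]' 20; python3 - <<'E'
from bench import *
import cv2
s=sense();print(s['ft_force'],s['wrist_torque'])
E
```

```text
time: 6.78
tool_pos: [466.6, -145.1, 230.2]
tcp_rot: [180.0, 0.3, 169.2]
ft_force: [-1.3, 4.4, 15.3]
finger_gap: 15.2
[-1.2881599   4.3862351  15.25717722] [0.94870072 0.20228685 0.10768883]
```

```bash
python3 -m jog '[{"tx":0,"ty":0.003,"tz":0,"ax":0,"ay":0,"az":0.07,"hand":0.1},{"tx":0,"ty":0.003,"tz":0,"ax":0,"ay":0,"az":0.14,"hand":0.1},{"tx":0,"ty":0.003,"tz":0,"ax":0,"ay":0,"az":0.21,"hand":0.1},{"tx":0,"ty":0.003,"tz":0,"ax":0,"ay":0,"az":0.28,"hand":0.1},{"tx":0,"ty":0.003,"tz":0,"ax":0,"ay":0,"az":0.35,"hand":0.1}]' 20; python3 - <<'E'
from bench import *
import cv2
s=sense();print(s['ft_force'],s['wrist_torque'],s['joint_pos'])
d=snapshot("wrist"); cv2.imwrite(f"pics/wrist5.png",cv2.cvtColor(d["pixels"],cv2.COLOR_RGB2BGR))
E
```

```text
time: 7.2
tool_pos: [466.7, -144.8, 230.2]
tcp_rot: [179.9, 0.3, 153.4]
ft_force: [-0.7, 2.7, 13.6]
finger_gap: 15.4
[-0.73597691  2.68889485 13.59092352] [0.6911418  0.22762753 0.13541746] [-2.32725494e+01 -6.70725390e-01  1.12808300e+02  6.04888469e-02
  6.76034380e+01 -8.67286299e+01]
```

View pics/wrist5.png

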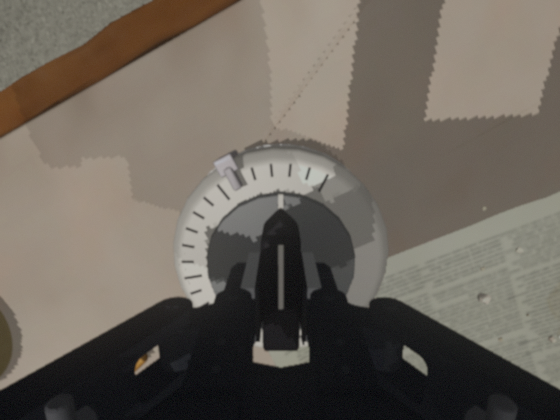

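The clip is now at (228,165) and the end tick at (323,183), about 27° ahead of the pointer at (281,203).

```bash
python3 -m jog '[{"tx":0,"ty":0.001,"tz":0,"ax":0,"ay":0,"az":0.07,"hand":0.1},{"tx":0,"ty":0.002,"tz":0,"ax":0,"ay":0,"az":0.14,"hand":0.1},{"tx":0,"ty":0.002,"tz":0,"ax":0,"ay":0,"az":0.21,"hand":0.1},{"tx":0,"ty":0.002,"tz":0,"ax":0,"ay":0,"az":0.28,"hand":0.1},{"tx":0,"ty":0.002,"tz":0,"ax":0,"ay":0,"az":0.35,"hand":0.1}]' 20; python3 - <<'E'
from bench import *
import cv2
s=sense();print(s['ft_force'],s['wrist_torque'])
E
```

```text
time: 7.67
tool_pos: [466.8, -144.6, 230.2]
tcp_rot: [179.9, 0.2, 137.7]
ft_force: [-0.1, 3.8, 14.4]
finger_gap: 15.3
[-0.1284923   3.78931497 14.43067892] [0.5671643  0.13362264 0.23064737]
```

```bash
python3 -m jog '[{"tx":0,"ty":0,"tz":0,"ax":0,"ay":0,"az":0.03,"hand":0.1},{"tx":0,"ty":0,"tz":0,"ax":0,"ay":0,"az":0.06,"hand":0.1},{"tx":0,"ty":0,"tz":0,"ax":0,"ay":0,"az":0.09,"hand":0.1},{"tx":0,"ty":0,"tz":0,"ax":0,"ay":0,"az":0.12,"hand":0.1}]' 20; python3 - <<'E'
from bench import *
import cv2
s=sense();print(s['ft_force'],s['wrist_torque'])
d=snapshot("wrist"); cv2.imwrite(f"pics/wrist6.png",cv2.cvtColor(d["pixels"],cv2.COLOR_RGB2BGR))
E
```

```text
time: 8.0
tool_pos: [466.8, -144.6, 230.2]
tcp_rot: [179.8, 0.2, 132.4]
ft_force: [-0.3, 4.0, 13.7]
finger_gap: 15.5
[-0.27306775  4.03079151 13.69071378] [0.61889565 0.12621301 0.16150614]
```

View pics/wrist6.png

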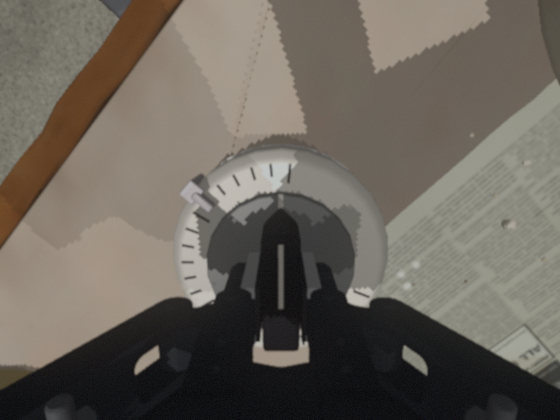

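Tick end at (290,172) is about 5° beyond the pointer (281,205). Small steps now, watching axial torque.

```bash
python3 -m jog '[{"tx":0,"ty":0.001,"tz":0,"ax":0,"ay":0,"az":0.025,"hand":0.1},{"tx":0,"ty":0.002,"tz":0.001,"ax":0,"ay":0,"az":0.05,"hand":0.1},{"tx":0,"ty":0.002,"tz":0.001,"ax":0,"ay":0,"az":0.07,"hand":0.1}]' 20; python3 - <<'E'
from bench import *
s=sense();print(s['ft_force'],s['wrist_torque'],s['tcp_rot'])
E
python3 -m jog '[{"tx":0,"ty":0,"tz":0,"ax":0,"ay":0,"az":0.02,"hand":0.1},{"tx":0,"ty":0,"tz":0,"ax":0,"ay":0,"az":0.03,"hand":0.1}]' 20; python3 - <<'E'
from bench import *
s=sense();print(s['ft_force'],s['wrist_torque'],s['tcp_rot'])
E
```

```text
time: 8.3
tool_pos: [467.0, -144.5, 230.2]
tcp_rot: [179.9, 0.2, 129.2]
ft_force: [-2.7, 3.1, 15.5]
finger_gap: 15.5
[-2.72033595  3.06814131 15.52670499] [0.55571834 0.40765897 0.14670877] [179.86455312   0.21046173 129.23017333]
time: 8.47
tool_pos: [467.0, -144.5, 230.2]
tcp_rot: [179.9, 0.2, 127.9]
ft_force: [-3.3, 2.5, 16.1]
finger_gap: 15.5
[-3.2571111   2.49888987 16.1292009 ] [0.51888263 0.41997818 0.12817945] [179.85067278   0.21080876 127.88484605]
```

```bash
python3 -m jog '[{"tx":0,"ty":0,"tz":-0.001,"ax":0,"ay":0,"az":0.02,"hand":0.1},{"tx":0,"ty":0,"tz":-0.001,"ax":0,"ay":0,"az":0.03,"hand":0.1}]' 20; python3 - <<'E'
from bench import *
s=sense();print(s['ft_force'],s['wrist_torque'],s['tcp_rot'])
E
python3 -m jog '[{"tx":0,"ty":0,"tz":0,"ax":0,"ay":0,"az":0,"hand":0.1},{"tx":0,"ty":0,"tz":0,"ax":0,"ay":0,"az":0,"hand":0.1}]' 20; python3 - <<'E'
from bench import *
import cv2
s=sense();print(s['ft_force'],s['wrist_torque'],s['tcp_rot'])
d=snapshot("wrist"); cv2.imwrite(f"pics/wrist7.png",cv2.cvtColor(d["pixels"],cv2.COLOR_RGB2BGR))
E
```

```text
time: 8.63
tool_pos: [467.0, -144.5, 230.2]
tcp_rot: [179.8, 0.2, 126.5]
ft_force: [-0.8, 1.8, 13.6]
finger_gap: 15.3
[-0.7720541   1.77579353 13.60917866] [0.32774511 0.22580135 0.31525903] [179.84655553   0.21578847 126.54640855]
time: 8.8
tool_pos: [467.0, -144.5, 230.2]
tcp_rot: [179.8, 0.2, 126.6]
ft_force: [-1.5, 1.5, 14.2]
finger_gap: 15.5
[-1.49501578  1.46013313 14.18388312] [0.3971621  0.30252993 0.22841841] [179.84414641   0.21768188 126.58683855]
```

View pics/wrist7.png

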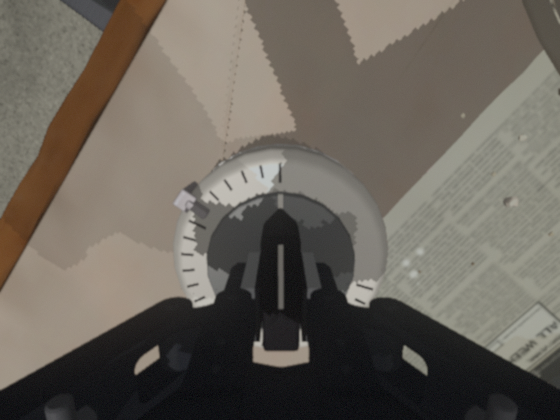

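Pointer now aligned with the end tick (281,173) and torque rising. One more small step to confirm the stop.

```bash
python3 -m jog '[{"tx":0,"ty":0,"tz":0,"ax":0,"ay":0,"az":0.02,"hand":0.1},{"tx":0,"ty":0,"tz":0,"ax":0,"ay":0,"az":0.02,"hand":0.1}]' 20; python3 - <<'E'
from bench import *
s=sense();print(s['ft_force'],s['wrist_torque'],s['tcp_rot'])
E
```

```text
time: 9.02
tool_pos: [467.0, -144.6, 230.2]
tcp_rot: [179.8, 0.2, 125.6]
ft_force: [0.0, 1.8, 13.9]
finger_gap: 15.3
[ 0.04216331  1.80335411 13.91717744] [0.31126632 0.1809617  0.23206952] [179.84161273   0.22742869 125.64375425]
```

```bash
python3 -m jog '[{"tx":0,"ty":0,"tz":0,"ax":0,"ay":0,"az":0.03,"hand":0.1},{"tx":0,"ty":0,"tz":0,"ax":0,"ay":0,"az":0.03,"hand":0.1}]' 20; python3 - <<'E'
from bench import *
import cv2
s=sense();print(s['ft_force'],s['wrist_torque'],s['tcp_rot'])
d=snapshot("wrist"); cv2.imwrite(f"pics/wrist8.png",cv2.cvtColor(d["pixels"],cv2.COLOR_RGB2BGR))
np_=__import__("numpy"); np_.savez("pics/wrist8.npz",**{k:np_.array(v) for k,v in d.items()})
E
```

```text
time: 9.18
tool_pos: [467.1, -144.6, 230.2]
tcp_rot: [179.8, 0.2, 124.3]
ft_force: [-1.1, 0.2, 13.3]
finger_gap: 15.5
[-1.14648471  0.15627888 13.31840652] [0.21979647 0.20299335 0.20796722] [179.83393849   0.23397449 124.26278485]
```

View pics/wrist8.png

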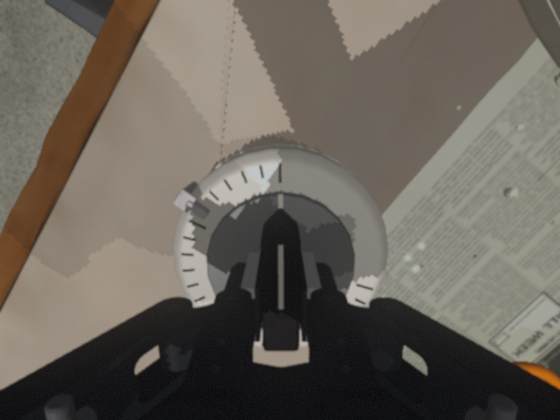

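Between the last two pictures the clip stayed at (186,200) while the tool turned 2.3°. The knob is therefore at its stop and the case has started to follow (about 2 mm at the rim), so I stop winding. Computing the return angle.

```bash
python3 - <<'E'
import cv2,numpy as np
d=np.load("pics/wrist8.npz"); a=np.load("pics/wrist2.npz")
cv2.imwrite("pics/c8.png",cv2.resize(d["pixels"][130:310,160:400,::-1],(800,600),interpolation=cv2.INTER_CUBIC))
E
```

```text
(no output)
```

View pics/c8.png

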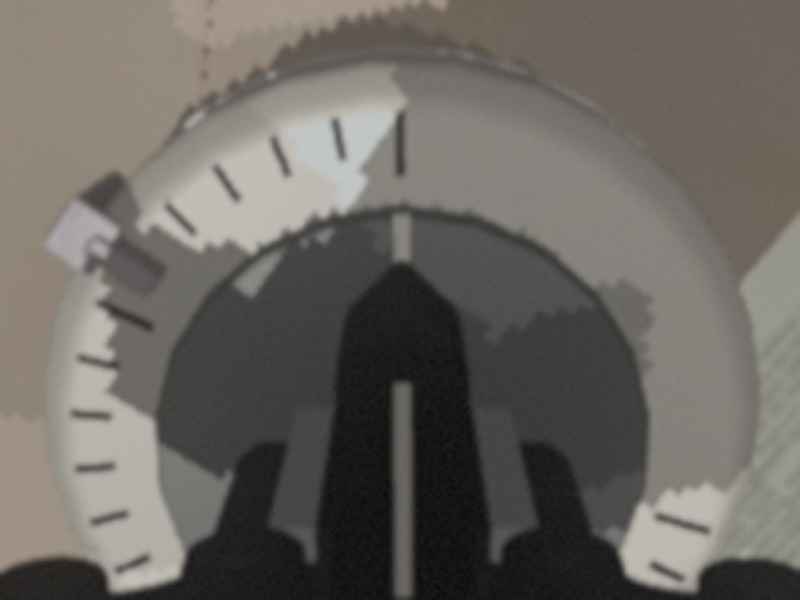

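```bash
cat >> h.py <<'E'
def pl(d,u,v,z):
    K,R,t=[np.array(d[k]) for k in("intrinsics","R","t")]; r=R.T@np.linalg.inv(K)@[u,v,1]; o=-R.T@t
    return o+r*(z-o[2])/r[2]
def pol(d,u,v,z,c=(467.4,-144.9)):
    X=pl(d,u,v,z); D=X[:2]-c; return X.round(1),np.hypot(*D).round(1),np.degrees(np.arctan2(D[1],D[0])).round(1)
E
python3 - <<'E'
from h import *
d=np.load("pics/wrist8.npz")
f=lambda u,v:(160+u/3.3333,130+v/3.3333)
for n,u,v,z in (("ptr",401,215,52),("ptr2",401,260,52),("clip in",138,267,52),("clip out",84,234,53),("tick0 ",401,115,46),("tick0",401,170,46),("ti1",338,140,46),("tick5",128,315,46)):
    print(n,pol(d,*f(u,v),z))
# initial tick0 from wrist1 rect (135,390)->
W=np.load("pics/wrist1.npz"); print(np.degrees(np.arctan2(145,-110)))
E
```

```text
ptr (array([ 448.3, -115. ,   52. ]), np.float64(35.5), np.float64(122.6))
ptr2 (array([ 451.9, -120.2,   52. ]), np.float64(29.1), np.float64(122.2))
clip in (array([ 422.5, -141.5,   52. ]), np.float64(45.0), np.float64(175.6))
clip out (array([ 414.1, -141.2,   53. ]), np.float64(53.4), np.float64(176.0))
tick0  (array([ 441.1, -104.4,   46. ]), np.float64(48.3), np.float64(123.0))
tick0 (array([ 445.4, -110.8,   46. ]), np.float64(40.6), np.float64(122.8))
ti1 (array([ 435.8, -112.2,   46. ]), np.float64(45.4), np.float64(134.0))
tick5 (array([ 424.7, -150.7,   46. ]), np.float64(43.1), np.float64(-172.3))
127.18470645323312
```

The clip turned with the case by about 3.8° (≈3.7 mm at the rim, inside the 8 mm limit). The return needed is 53.4° anticlockwise.

```bash
python3 -m jog '[{"tx":0,"ty":0,"tz":0.001,"ax":0,"ay":0,"az":-0.05,"hand":0.1},{"tx":0,"ty":0,"tz":0.001,"ax":0,"ay":0,"az":-0.12,"hand":0.1},{"tx":0,"ty":0,"tz":0.001,"ax":0,"ay":0,"az":-0.19,"hand":0.1},{"tx":0,"ty":0,"tz":0.001,"ax":0,"ay":0,"az":-0.26,"hand":0.1},{"tx":0,"ty":0,"tz":0.001,"ax":0,"ay":0,"az":-0.33,"hand":0.1}]' 20; python3 - <<'E'
from bench import *
s=sense();print(s['ft_force'],s['wrist_torque'],s['tcp_rot'])
E
```

```text
time: 9.65
tool_pos: [467.0, -144.7, 230.2]
tcp_rot: [179.9, 0.3, 139.3]
ft_force: [-2.0, 1.6, 15.6]
finger_gap: 15.3
[-2.03019744  1.58540865 15.55093463] [ 0.2412955   0.38799155 -0.13576474] [179.90673655   0.26119855 139.31391249]
```

```bash
python3 -m jog '[{"tx":0,"ty":0,"tz":0,"ax":0,"ay":0,"az":-0.07,"hand":0.1},{"tx":0,"ty":0,"tz":0,"ax":0,"ay":0,"az":-0.14,"hand":0.1},{"tx":0,"ty":0,"tz":0,"ax":0,"ay":0,"az":-0.21,"hand":0.1},{"tx":0,"ty":0,"tz":0,"ax":0,"ay":0,"az":-0.28,"hand":0.1},{"tx":0,"ty":0,"tz":0,"ax":0,"ay":0,"az":-0.35,"hand":0.1}]' 20
python3 -m jog '[{"tx":0,"ty":0,"tz":0,"ax":0,"ay":0,"az":-0.07,"hand":0.1},{"tx":0,"ty":0,"tz":0,"ax":0,"ay":0,"az":-0.14,"hand":0.1},{"tx":0,"ty":0,"tz":0,"ax":0,"ay":0,"az":-0.21,"hand":0.1},{"tx":0,"ty":0,"tz":0,"ax":0,"ay":0,"az":-0.28,"hand":0.1}]' 20
python3 - <<'E'
from bench import *
import cv2,numpy as np
s=sense();print(s['ft_force'],s['wrist_torque'],s['tcp_rot'])
d=snapshot("wrist"); np.savez("pics/wrist9.npz",**{k:np.array(v) for k,v in d.items()})
cv2.imwrite("pics/c9.png",cv2.resize(d["pixels"][130:310,160:400,::-1],(800,600),interpolation=cv2.INTER_CUBIC))
E
```

```text
time: 10.07
tool_pos: [466.9, -144.8, 230.2]
tcp_rot: [180.0, 0.3, 155.1]
ft_force: [-2.4, 0.7, 15.5]
finger_gap: 15.2
time: 10.4
tool_pos: [466.9, -144.9, 230.2]
tcp_rot: [-179.9, 0.3, 167.7]
ft_force: [-2.8, -0.6, 15.6]
finger_gap: 15.3
[-2.84917548 -0.58883546 15.57796967] [ 0.082621    0.55951221 -0.17491732] [-179.93263456    0.25786019  167.66709969]
```

View pics/c9.png

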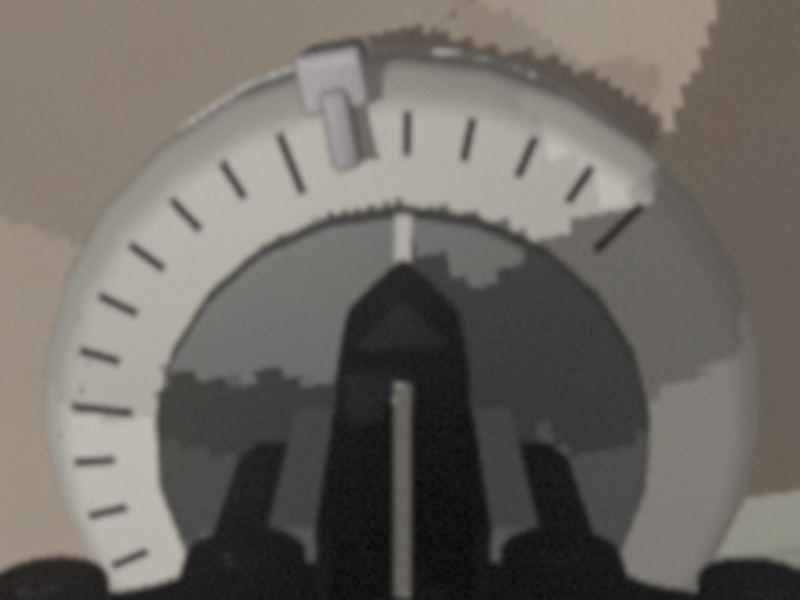

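```bash
python3 - <<'E'
from h import *
d=np.load("pics/wrist9.npz")
f=lambda u,v:(160+u/3.3333,130+v/3.3333)
for n,u,v,z in (("ptr",402,215,52),("ptr2",402,260,52),("clip in",347,163,52),("clip mid",336,100,53),("clip out",331,75,53),("tick0",638,210,46),("tick0",600,247,46)):
    print(n,pol(d,*f(u,v),z))
E
```

```text
ptr (array([ 433.4, -136.9,   52. ]), np.float64(34.9), np.float64(166.8))
ptr2 (array([ 439.6, -138.3,   52. ]), np.float64(28.6), np.float64(166.6))
clip in (array([ 424.9, -142.6,   52. ]), np.float64(42.6), np.float64(176.9))
clip mid (array([ 416.3, -142.1,   53. ]), np.float64(51.2), np.float64(176.8))
clip out (array([ 413., -142.,   53.]), np.float64(54.5), np.float64(176.9))
tick0 (array([ 441.1, -104.5,   46. ]), np.float64(48.2), np.float64(123.0))
tick0 (array([ 445.3, -110.6,   46. ]), np.float64(40.8), np.float64(122.8))
```

The pointer (402,215 in the crop) is 10° short of the clip (347,163), and the case has not moved since (tick still at 123°).

```bash
python3 -m jog '[{"tx":0,"ty":0,"tz":0,"ax":0,"ay":0,"az":-0.06,"hand":0.1},{"tx":0,"ty":0,"tz":0,"ax":0,"ay":0,"az":-0.12,"hand":0.1},{"tx":0,"ty":0,"tz":0,"ax":0,"ay":0,"az":-0.18,"hand":0.1},{"tx":0,"ty":0,"tz":0,"ax":0,"ay":0,"az":-0.22,"hand":0.1},{"tx":0,"ty":0,"tz":0,"ax":0,"ay":0,"az":-0.22,"hand":0.1}]' 20
python3 - <<'E'
from bench import *
import cv2,numpy as np
s=sense();print(s['ft_force'],s['wrist_torque'],s['tcp_rot'])
d=snapshot("wrist"); np.savez("pics/wrist10.npz",**{k:np.array(v) for k,v in d.items()})
cv2.imwrite("pics/c10.png",cv2.resize(d["pixels"][130:310,160:400,::-1],(800,600),interpolation=cv2.INTER_CUBIC))
E
```

```text
time: 10.87
tool_pos: [466.9, -145.0, 230.1]
tcp_rot: [-179.9, 0.2, 177.5]
ft_force: [-3.5, -0.6, 16.0]
finger_gap: 15.6
[-3.47783947 -0.59573847 16.02811919] [-0.0436857   0.57160887  0.0936317 ] [-179.88108698    0.23723907  177.53471978]
```

View pics/c10.png

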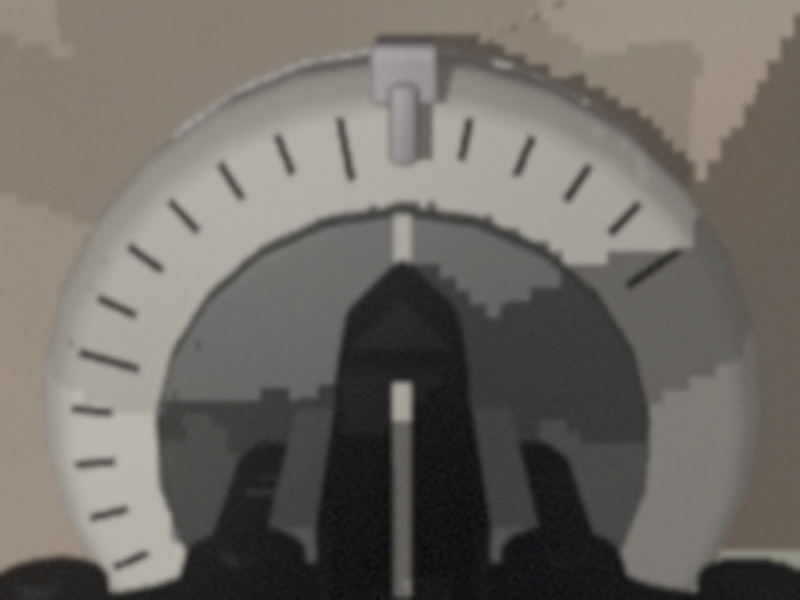

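Pointer and clip are aligned (both at column 402 in the crop). Holding, easing the pressure, then opening and lifting.

```bash
python3 -m jog '[{"tx":0,"ty":0,"tz":0,"ax":0,"ay":0,"az":0,"hand":0.1},{"tx":0,"ty":0,"tz":0,"ax":0,"ay":0,"az":0,"hand":0.1},{"tx":0,"ty":0,"tz":0,"ax":0,"ay":0,"az":0,"hand":0.1},{"tx":0,"ty":0,"tz":-0.004,"ax":0,"ay":0,"az":0,"hand":0.1},{"tx":0,"ty":0,"tz":-0.008,"ax":0,"ay":0,"az":0,"hand":0.1}]' 20
python3 -m jog '[{"tx":0,"ty":0,"tz":0,"ax":0,"ay":0,"az":0,"hand":0.1}]' 20
```

```text
time: 11.33
tool_pos: [466.7, -144.8, 230.4]
tcp_rot: [-179.9, 0.2, 177.4]
ft_force: [1.8, -2.1, 2.2]
finger_gap: 15.4
time: 11.42
tool_pos: [466.7, -144.8, 230.3]
tcp_rot: [-179.9, 0.2, 177.4]
ft_force: [2.8, -3.8, 7.0]
finger_gap: 15.5
```

```bash
python3 -m jog '[{"tx":0,"ty":0,"tz":0,"ax":0,"ay":0,"az":0,"hand":0.2},{"tx":0,"ty":0,"tz":0,"ax":0,"ay":0,"az":0,"hand":0.28},{"tx":0,"ty":0,"tz":0,"ax":0,"ay":0,"az":0,"hand":0.33},{"tx":0,"ty":0,"tz":-0.03,"ax":0,"ay":0,"az":0,"hand":0.36},{"tx":0,"ty":0,"tz":-0.1,"ax":0,"ay":0,"az":0,"hand":0.4}]' 20
python3 -m jog '[{"tx":0,"ty":0,"tz":-0.15,"ax":0,"ay":0,"az":0,"hand":0.45},{"tx":0,"ty":0,"tz":-0.3,"ax":0,"ay":0,"az":0,"hand":0.45},{"tx":0,"ty":0,"tz":-0.5,"ax":0,"ay":0,"az":0,"hand":0.45},{"tx":0,"ty":0,"tz":-0.6,"ax":0,"ay":0,"az":0,"hand":0.45},{"tx":0,"ty":0,"tz":-0.6,"ax":0,"ay":0,"az":0,"hand":0.45}]' 20
python3 -m jog '[{"tx":0,"ty":0,"tz":-0,"ax":0,"ay":0,"az":0,"hand":0.45},{"tx":0,"ty":0,"tz":0,"ax":0,"ay":0,"az":0,"hand":0.45},{"tx":0,"ty":0,"tz":0,"ax":0,"ay":0,"az":0,"hand":0.45},{"tx":0,"ty":0,"tz":0,"ax":0,"ay":0,"az":0,"hand":0.45},{"tx":0,"ty":0,"tz":0,"ax":0,"ay":0,"az":0,"hand":0.45}]' 20
python3 - <<'E'
from bench import *
from h import *
s=sense();print(s['ft_force'],s['tool_pos'],s['tcp_rot'])
d=snapshot("wrist"); np.savez("pics/wrist11.npz",**{k:np.array(v) for k,v in d.items()})
cv2.imwrite("pics/w11.png",d["pixels"][...,::-1])
cv2.imwrite("pics/r11.png",rect(d,50,(467.8,-145)))
e=snapshot("scene"); np.savez("pics/scene11.npz",**{k:np.array(v) for k,v in e.items()})
cv2.imwrite("pics/s11.png",e["pixels"][...,::-1])
E
```

```text
time: 11.83
tool_pos: [464.5, -143.6, 242.2]
tcp_rot: [179.9, -0.2, 177.4]
ft_force: [0.6, -0.0, -1.3]
finger_gap: 34.2
time: 12.25
tool_pos: [466.9, -144.6, 339.3]
tcp_rot: [-179.8, 0.4, 177.4]
ft_force: [0.5, 0.5, 0.2]
finger_gap: 38.5
time: 12.67
tool_pos: [465.2, -144.0, 332.5]
tcp_rot: [180.0, -0.1, 177.4]
ft_force: [0.3, 0.4, 0.6]
finger_gap: 38.5
[0.26871282 0.44270946 0.56344168] [ 465.19548872 -144.00239953  332.49582304] [ 1.79959169e+02 -1.09711634e-01  1.77422013e+02]
```

View pics/r11.png

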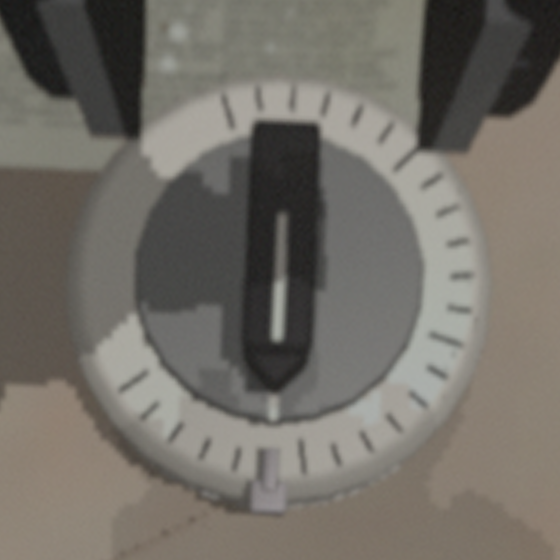

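View pics/s11.png

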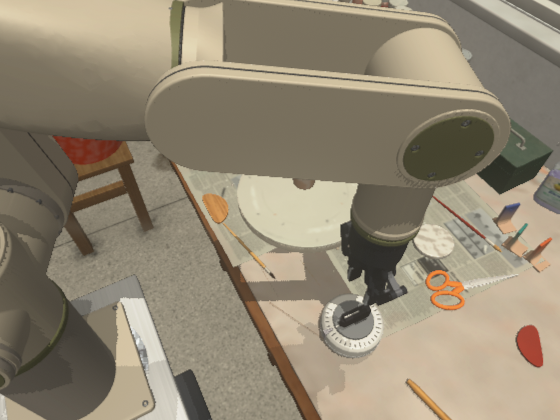

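Final check, top view: pointer (273,410) and clip (267,470) are on the same ray within about 1°. The case centre is unchanged and the front has shifted about 3 mm. Handing in.

```bash
python3 -c "
from bench import *
print(hand_in(), sense()['time'])"
```

```text
the job is handed in; nothing more can be done
the job is handed in; nothing more can be done
```

I wound the timer's knob clockwise to its end stop, turned it back to the marker clip, let go, and handed the job in at about 13 s; no verdict was reported.

- **Pressing:** While turning, I read 13–16 N downward at the wrist. The peak was about 18.5 N, briefly, before the turn began, and that is above the requested 14 N or so but below 25 N. Sideways force stayed at about 4 N or less.
- **End stop:** I kept turning slightly past the stop, because the wrist torque showed no clear jump. I only recognised the stop from two pictures in which the case had followed the tool. The case turned about 3–4°, which moves its front about 3–4 mm, inside the 8 mm limit. The return turn did not move the case further.
- **After release:** In the last picture from above, the pointer and the clip line up within about 1° (under 1 mm). The timer's centre is where it was, and the clip only moved with the case. The gripper is about 100 mm clear of the timer and reads no contact. The nearby objects in view were undisturbed, and I did not measure the case's tilt separately.

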